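# Load a slide tray into the slide scanner

## Robot

A 7-joint arm with a two-finger parallel gripper is mounted at the origin on a cart in front of the work surface, level with it; the furniture and walls round the work are solid. World frame = base frame: x ahead of the robot, y to its left, z up, the work surface at z = 0. Lengths are in m, angles in rad, forces in N, time in s.
With the tool pointing down it reaches from about 0.4 to 0.875 m from the base axis. Payload 6.5 kg.
Tool frame: the origin (TCP) lies at the centre of the arm's flange, where the gripper is bolted on; the fingertips stand 166 mm ahead of it and the grasp point (between the pads) lies 147 mm ahead of it; z points along the fingers, y is the line along which they close (so a half turn about z gives the same grasp; the last joint's range is limited). The gripper opens to 88 mm and grips with 3 to 60 N. Pads are 18 mm wide; open, the fingers measure 123 mm over their backs; the gripper's body (75 mm by 187 mm) begins 45 mm behind the grasp point.
Start: joints at [1.266, 0.536, -0.004, 1.538, 0.003, 1.067, -0.071], TCP at [0.154, -0.632, 0.405] pointing down, gripper open.
Joint ranges: [-2.7, 2.7], [-0.37, 2.16], [-1.27, 1.26], [0.24, 2.4], [-1.31, 4.45], [0.19, 1.91], [-2.76, 2.76]. Speed limits (rad/s): [2.39, 2.39, 3.14, 3.14, 3.14, 3.14, 3.14].

## Interface

Orientations are given as a 3x3 rotation matrix whose columns are the frame's x, y, z axes.
In Python, from bench import ctrl gives the robot as it stands.
- The arm moves only by the tool play_rows, never from a script. Its argument "increments" is one flat list of numbers, 5 for each row, row after row: the shift along the tool's x, y, z in cm, then the turn about the tool's z in degrees, then the opening, from 0 (shut) to 1 (fully open). A call has 1 to 5 rows; each row shifts and turns the commanded pose from where the row before left it, along the tool's axes as they then stand; what a row does not reach is not made up. A row lasts 1/8 s, in which the tool goes at most 62.5 mm and 10.7 degrees, less where a joint would pass 70% of its speed; a pose out of reach is approached as far as the arm can. A call is refused whole if a number of a shift passes 6.25 or a number of a turn 10.7, either way. A call with a gripper value outside its range is refused whole. The fingers move at their own pace and stop on an object; the grip force is fixed at half the most. Time passes only in rows, so rows that do not move let the fingers close. It gives the time, the measured TCP pose, the force, the opening and the grip force at its end, in the units of the state.
- ctrl.state(): the state, without advancing time (a new reading comes with each control period).
- ctrl.capture(name): name is "side" or "top"; returns a dict with "color" (480x640x3 uint8, blue, green, red), "fov_y" (degrees; the focal length in pixels is half the picture's height over the tangent of half this angle, whatever the lens; pixels are square), "cx", "cy" (the principal point, pixels), "rvec" (rotation vector, rad) and "tvec" (3), from world to camera coordinates, as OpenCV has them. Camera axes: x right, y down, z forward; pixel columns grow to the right and rows downward; lengths in m; the calibration is good to about 2 mm. A picture is of the moment at which its call begins. There is no depth.
- ctrl.close_job(): hands the job in; it is judged then, once.
The state is a dict: "time": time; "q": joint angles; "joint_vel": joint speeds; "joint_torque": joint torques, N m; "tool_pos": TCP position; "eef_rot": TCP orientation; "wrist_force": force on the tool from outside, world axes, zero at the start; "torque": the same for the moment, N m; "opening": finger opening in m; "gripper_force": force on a finger pad.
Only numpy, scipy, OpenCV 4.12 (cv2) and the standard library are available. Lean on these libraries where they do the work, as an engineer would, in place of code of your own. Each camera call takes 0.05 s, during which the arm holds its last target. There are 200 camera calls.

## Task

Load the slide tray into the scanner: push it along the loading shelf until its tongue is fully home under the retaining lip at the far end of the well, then press its near end down until the spring catch snaps over it and the tray lies flat and locked in the well. Let go of it and leave the things lying round the scanner where they are.

Things in the scene. Friction and masses are not known exactly. Their poses are not given: they have to be found in the camera images.
- scanner: Fixed white benchtop slide scanner, 285 mm long, 136 mm wide. Origin: centre of its underside, on the bench; x points from its near end (loading shelf) to its far end (rear housing, 108 mm high, x +85 to +150 mm), y left, z up. Between shelf and housing lies the well: x -28 to +85 mm, floor 30 mm above the bench, 96 mm wide
- shelf_edge (a point): Middle of the edge where the flat loading shelf ends and the well begins, on the shelf's surface: 48 mm above the bench, 18 mm above the well floor, 113 mm before the far wall of the well. The shelf runs 107 mm back from it, 136 mm wide. The well's side rails, 59 mm above the bench, reach 38 mm back along the shelf, at least 96 mm apart. Axes as the scanner's
- lip_edge (a point): Middle of the lower front edge of the steel retaining lip at the far end of the well: 10 mm before the far wall, 9 mm above the well floor. The lip is 92 mm wide, 5 mm thick and overhangs the last 10 mm of the well. Axes as the scanner's
- catch (a joint): Spring catch in the near wall of the well: a steel nose 36 mm wide, bevelled above, flat below, 5.5 mm out of the wall, 8 to 16 mm above the well floor. 0 = fully out (free or snapped), up to 0.008 m as it is pushed into the wall. Pressing the tray past it takes about 6 to 15 N down on the thumb rest; then the nose springs into the slot in the tray's near face and holds it down
- catch_nose (a point): Tip of the catch's nose, under the shelf edge
- slide_tray: Loose aluminium tray, 0.35 kg, with three glass slides; body 96 mm long (x), 90 wide (y), 16 high. Origin: centre of its underside; x points to its tongue, z up. 110 mm long with the tongue, too long to drop straight in past the lip. Starts flat on the shelf, tongue ahead, square between the rails, fore part out over the well. Seated, its underside lies on the well floor
- tray_tongue (a point): Middle of the tip of the tray's tongue, at its underside (tray x +62 mm, z 0). The tongue is 64 mm wide, 6 mm thick and sticks out 14 mm from the foot of the tray's far face. Axes as the tray's
- tray_push_face (a point): Middle of the tray's near face, 8 mm above its underside (tray x -48 mm), the face to push. A slot for the catch, 44 mm wide, lies in it 6 to 17 mm above the underside. Pushed on some 15 to 35 mm, the tray tips tongue down onto the well floor and leans on the shelf edge until this face has passed that edge (about 4 mm before the tongue meets the far wall). Axes as the tray's
- tray_thumb (a point): Middle of the top of the black thumb rest on the tray's near end, where to press down: tray x -41 mm, 27 mm above the tray's underside. The rest is 14 mm (x) by 48 mm; its near side is flush with the near face. 57 mm above the bench when the tray is seated. Axes as the tray's
- stain_box: bystander: closed grey slide storage box, 94 x 118 x 37 mm, on the bench to the right of the scanner; origin at the centre of its underside
- petri: bystander: petri dish, 90 mm across, 15 mm high, on the bench left of the scanner's near end; origin at the centre of its underside
- forceps: bystander: steel forceps, 132 mm long, 9 mm high, lying on the bench to the left; origin at the centre of its underside
- slide_box: bystander: small clear slide box, 36 x 78 x 23 mm, on the bench to the left; origin at the centre of its underside

How it is judged:
By the outcome, as a careful person would: the job done as asked, in the order asked, and still so for the second after the job is handed in, with the robot touching nothing.
It also fails if it takes over 38 s, if anything falls off the work surface, if the arm or the gripper's body presses on something with over 40 N, if the wrist force passes 120 N, or if a joint passes its speed limit or range.

## Working session

There is one attempt and no reset: what is moved stays moved. The work goes in short steps, Python scripts to look and compute and a tool call to move; the robot and the scene stay as the last step left them, time stands still between calls to the robot, and variables do not carry over. Pictures are saved under pics/ and viewed, at most 10 in all, crops included, and the job is handed in when it is done.

Besides the shell and the picture viewer there is one more tool, called after "Request:" by a JSON object that holds its "method" and its "body". play_rows: Moves the arm, as the interface text tells. Its arguments: {"type":"object","properties":{"increments":{"type":"array"}},"required":["increments"]}

```bash
mkdir -p pics; cat > h.py <<'E'
import numpy as np, cv2
from bench import ctrl
def cap(n,f=None):
    c=ctrl.capture(n)
    if f: cv2.imwrite('pics/'+f,c['color'])
    f_=240/np.tan(np.radians(c['fov_y'])/2)
    K=np.array([[f_,0,c['cx']],[0,f_,c['cy']],[0,0,1.]])
    R=cv2.Rodrigues(np.array(c['rvec'],float))[0]; t=np.array(c['tvec'],float).ravel()
    np.savez('cal_'+n,K=K,R=R,t=t); return c
def ray(n,u,v,z):
    d=np.load('cal_'+n+'.npz');K,R,t=d['K'],d['R'],d['t']
    o=-R.T@t; r=R.T@np.linalg.solve(K,[u,v,1.]); return o+r*(z-o[2])/r[2]
def proj(n,P):
    d=np.load('cal_'+n+'.npz');K,R,t=d['K'],d['R'],d['t']
    p=(np.atleast_2d(P)@R.T+t)@K.T; return p[:,:2]/p[:,2:]
E
python3 - <<'E'
from h import *
for n in('top','side'):
    c=cap(n,n+'0.png'); d=np.load('cal_'+n+'.npz'); print(n,c['fov_y'],-d['R'].T@d['t'],d['R'][2])
s=ctrl.state(); print(s['time'],s['tool_pos'],s['eef_rot'],s['opening'])
E
```

```text
top 49.816700725968055 [ 0.24263389 -0.17823306  1.09374989] [ 0.22723667 -0.02522324 -0.97351286]
side 55.25458111878611 [ 0.3963417  -0.84879821  0.62064983] [ 0.10717295  0.77410136 -0.6239239 ]
0.1 [ 0.1536838  -0.6312803   0.40396032] [[ 9.71604293e-01  2.36611187e-01 -4.93347429e-04]
 [ 2.36611655e-01 -9.71603296e-01  1.40025141e-03]
 [-1.48022840e-04 -1.47722203e-03 -9.99998898e-01]] 0.08833640163548077
```

View pics/top0.png

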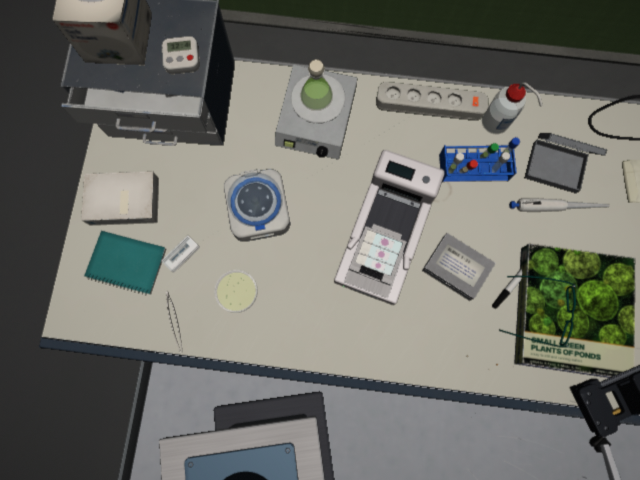

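View pics/side0.png

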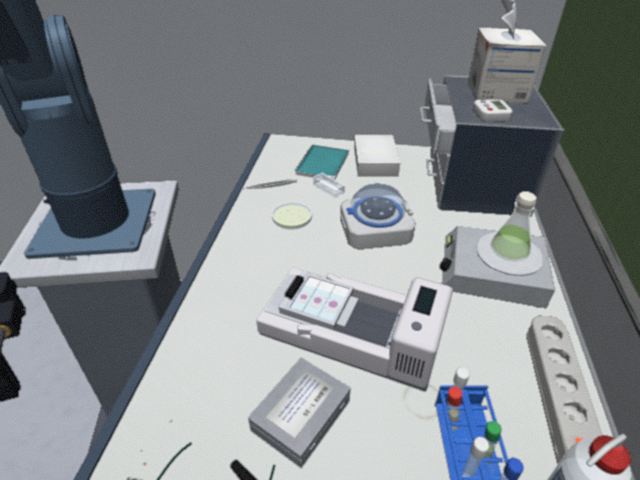

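The top view shows the scanner from about (370,290) at the near end to (410,165) at the housing, with the tray at (375,255). The side view shows it from (262,320) to (445,290), with the black thumb rest at (294,286). I'll zoom in on both.

```bash
python3 - <<'E'
import cv2
a=cv2.imread('pics/top0.png')[145:310,325:450]; b=cv2.imread('pics/side0.png')[260:390,250:460]
a=cv2.resize(a,None,fx=3.6,fy=3.6,interpolation=cv2.INTER_CUBIC); b=cv2.resize(b,None,fx=3.8,fy=3.8,interpolation=cv2.INTER_CUBIC)
cv2.imwrite('pics/topz.png',a);cv2.imwrite('pics/sidez.png',b)
E
```

```text
(no output)
```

View pics/topz.png

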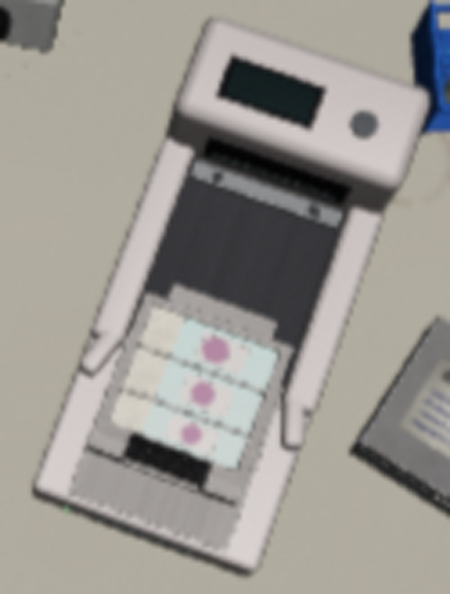

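View pics/sidez.png

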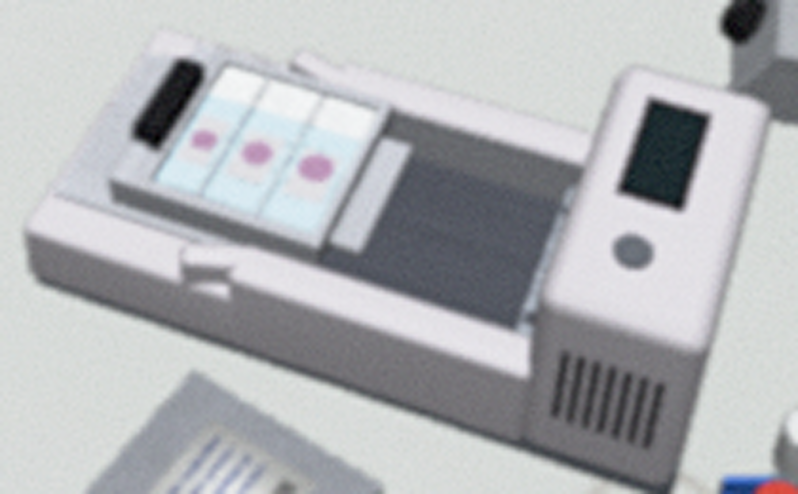

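The zooms show the shelf's near corners, the housing's top corners, and the tray and tongue corners clearly. I'll fit both poses from these points.

```bash
cat > fit.py <<'E'
from h import *
from scipy.optimize import least_squares
T=lambda u,v:('top',325+u/3.6,145+v/3.6)
S=lambda u,v:('side',250+u/3.8,260+v/3.8)
def tf(p,P): c,s=np.cos(p[2]),np.sin(p[2]); return np.array([p[0]+c*P[0]-s*P[1],p[1]+s*P[0]+c*P[1],P[2]])
def fit(L,p0):
    f=lambda p:np.concatenate([proj(o[0],tf(p,P))[0]-o[1:] for o,P in L])
    r=least_squares(f,p0,loss='soft_l1'); return r.x,f(r.x).reshape(-1,2)
h=.108
sc=[(T(38,490),(-.135,.068,.048)),(T(255,572),(-.135,-.068,.048)),(T(178,105),(.085,.068,h)),(T(390,190),(.085,-.068,h)),(T(210,20),(.15,.068,h)),(T(430,100),(.15,-.068,h)),
(S(28,230),(-.135,-.068,.048)),(S(160,32),(-.135,.068,.048)),(S(625,68),(.085,.068,h)),(S(542,305),(.085,-.068,h)),(S(705,348),(.15,-.068,h)),(S(768,100),(.15,.068,h))]
tr=[(T(90,445),(-.048,.045,.064)),(T(235,500),(-.048,-.045,.064)),(T(150,293),(.048,.045,.064)),(T(293,345),(.048,-.045,.064)),(T(172,287),(.062,.032,.054)),(T(278,325),(.062,-.032,.054)),
(S(112,180),(-.048,-.045,.064)),(S(320,247),(.048,-.045,.064)),(S(390,105),(.048,.045,.064)),(S(410,145),(.062,.032,.054)),(S(360,250),(.062,-.032,.054))]
p0=[*ray('top',390,230,.05)[:2],0.1]
if __name__=='__main__':
    a,ra=fit(sc,p0); b,rb=fit(tr,p0)
    print(a,ra.round(1).tolist());print(b,rb.round(1).tolist())
    c,s=np.cos(a[2]),np.sin(a[2]); d=b[:2]-a[:2]; print('tray in scanner',c*d[0]+s*d[1],-s*d[0]+c*d[1],b[2]-a[2])
    for n,P in(('box side','x'),): pass
    st=ctrl.state(); print(st['q'])
E
python3 fit.py
```

```text
[ 0.49680389 -0.36000844 -0.49816759] [[-0.5, -0.1], [2.3, 0.6], [-0.8, 1.4], [4.5, 0.3], [0.8, -2.9], [3.2, -3.2], [-2.3, -1.0], [-0.7, -2.7], [0.0, -3.5], [-0.9, -2.4], [2.9, 1.0], [3.2, -0.8]]
[ 0.44805111 -0.33027979 -0.5071759 ] [[-0.3, 0.6], [1.4, 1.3], [-0.8, 0.2], [0.8, 1.1], [0.8, -0.7], [0.4, -0.5], [-1.0, -0.7], [-0.1, -0.1], [1.2, -1.4], [0.9, -0.2], [0.6, -0.0]]
tray in scanner -0.05703218764549997 0.002820526430768508 -0.00900830930659513
[ 1.26579769  0.53706422 -0.00444216  1.53873106  0.00264541  1.06728715
 -0.07121835]
```

```bash
cat >> h.py <<'E'
from scipy.spatial.transform import Rotation as Ro
YAW=-0.503
def plan(P,n,turn=None):
    "n equal rows to TCP point P, tool x turned to scanner x"
    s=ctrl.state(); p=np.array(s['tool_pos']); R=np.array(s['eef_rot'])
    if turn is None: turn=np.degrees(np.arctan2(R[1,0],R[0,0])-YAW)
    print('t',s['time'],'p',p.round(4),'turn',round(turn,1),'F',np.round(s['wrist_force'],1),'open',round(s['opening'],3))
    d=(np.array(P)-p)/n
    for i in range(n):
        print((R.T@d*100).round(2),round(turn/n,2)); R=R@Ro.from_euler('z',turn/n,degrees=True).as_matrix()
tray=np.array([.448,-.330]); ex=np.array([np.cos(YAW),np.sin(YAW)]); ey=np.array([-ex[1],ex[0]])
def tp(x,y,ztip): "tray-start-frame x,y, tip height -> TCP"; return np.array([*(tray+x*ex+y*ey),ztip+.166])
E
python3 -c "
from h import *
print(tp(-.08,0,.15));plan(tp(-.08,0,.14),8)"
```

```text
[ 0.37790877 -0.29143551  0.316     ]
t 0.1 p [ 0.1537 -0.6313  0.404 ] turn 42.5 F [-0.5 -0.9  0.1] open 0.088
[ 3.73 -3.46  1.23] 5.31
[ 3.39 -3.79  1.23] 5.31
[ 3.03 -4.09  1.23] 5.31
[ 2.63 -4.35  1.23] 5.31
[ 2.22 -4.58  1.23] 5.31
[ 1.79 -4.76  1.23] 5.31
[ 1.34 -4.91  1.23] 5.31
[ 0.88 -5.01  1.23] 5.31
```

Request:
{"method": "play_rows", "body": {"increments": [3.7,-3.5,1.2,5.3,0.55,3.4,-3.8,1.2,5.3,0.55,3.0,-4.1,1.2,5.3,0.55,2.6,-4.4,1.2,5.3,0.55,2.2,-4.6,1.2,5.3,0.55]}}

```text
time: 0.72
tool_pos: [0.2934, -0.4164, 0.3442]
eef_rot: [[0.974, -0.225, -0.0], [-0.225, -0.974, 0.0], [-0.0, -0.0, -1.0]]
wrist_force: [1.6, -0.0, 0.2]
opening: 0.0487
gripper_force: 0.0
```

Request:
{"method": "play_rows", "body": {"increments": [1.8,-4.8,1.2,5.3,0.55,1.3,-4.9,1.2,5.3,0.55,0.9,-5.0,1.2,5.3,0.55,0,0,0,0,0.55]}}

```text
time: 1.23
tool_pos: [0.3787, -0.2865, 0.3078]
eef_rot: [[0.88, -0.474, -0.001], [-0.474, -0.88, 0.003], [-0.002, -0.002, -1.0]]
wrist_force: [-0.8, -0.1, 0.5]
opening: 0.0483
gripper_force: 0.0
```

```bash
python3 -c "
from h import *
plan(tp(-.08,0,.051),2)
cap('top','top1.png');c=cap('side','s1.png')['color'][200:400,210:480];cv2.imwrite('pics/s1z.png',cv2.resize(c,None,fx=2.9,fy=2.9,interpolation=2))"
```

```text
t 1.225 p [ 0.3787 -0.2865  0.3078] turn 0.5 F [-0.8 -0.1  0.5] open 0.048
[0.09 0.25 4.54] 0.26
[0.1  0.24 4.54] 0.26
```

View pics/s1z.png

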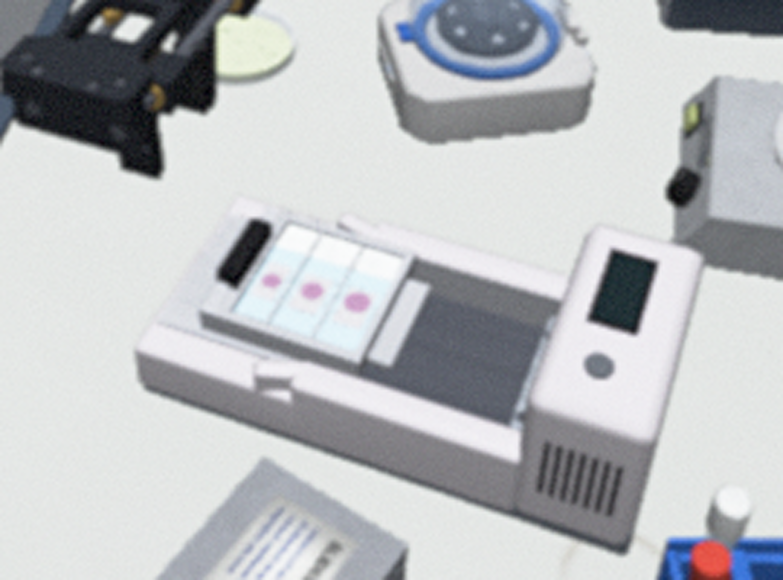

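The gripper, with its fingertips at (145,165) and (200,100), hovers behind the near end of the scanner. Next I lower it.

Request:
{"method": "play_rows", "body": {"increments": [0.1,0.2,4.5,0.2,0.55,0.1,0.25,4.5,0.3,0.55,0,0,0,0,0.55]}}

```text
time: 1.7
tool_pos: [0.375, -0.2966, 0.2171]
eef_rot: [[0.872, -0.49, -0.003], [-0.49, -0.872, 0.001], [-0.003, 0.001, -1.0]]
wrist_force: [-0.9, -0.5, 0.7]
opening: 0.0483
gripper_force: 0.0
```

```bash
python3 -c "
from h import *
plan(tp(-.057,0,.052),1)
c=cap('side','s2.png')['color'][220:400,230:470];cv2.imwrite('pics/s2z.png',cv2.resize(c,None,fx=3.3,fy=3.3,interpolation=2))"
```

```text
t 1.7 p [ 0.375  -0.2966  0.2171] turn -0.5 F [-0.9 -0.5  0.7] open 0.048
[ 2.3  -0.62 -0.1 ] -0.54
```

View pics/s2z.png

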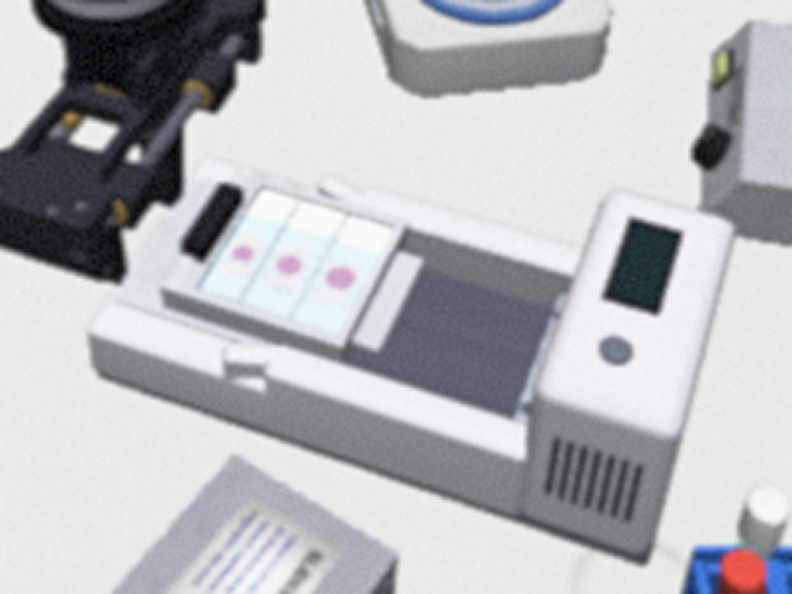

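Fingers are just above the shelf behind the tray, with the right tip at (110,280), about 6 mm too far right. I'll correct this and approach.

Request:
{"method": "play_rows", "body": {"increments": [0,-0.6,-0.1,-0.5,0.55,1,0,0,0,0.55,1,0,0,0,0.55,0.5,0,0,0,0.55,0.5,0,0,0,0.55]}}

```text
time: 2.38
tool_pos: [0.4052, -0.3043, 0.2195]
eef_rot: [[0.877, -0.48, -0.002], [-0.48, -0.877, 0.001], [-0.002, 0.0, -1.0]]
wrist_force: [-3.3, 1.2, 1.8]
opening: 0.0483
gripper_force: 1.7
```

```bash
python3 -c "
from h import *
plan(tp(-.057+.08,0,.052),8)"
```

```text
t 2.375 p [ 0.4052 -0.3043  0.2195] turn 0.1 F [-3.3  1.2  1.8] open 0.048
[0.91 0.03 0.02] 0.01
[0.91 0.03 0.02] 0.01
[0.91 0.02 0.02] 0.01
[0.91 0.02 0.02] 0.01
[0.91 0.02 0.02] 0.01
[0.91 0.02 0.02] 0.01
[0.91 0.02 0.02] 0.01
[0.91 0.02 0.02] 0.01
```

Request:
{"method": "play_rows", "body": {"increments": [1,0,0,0,0.55,1,0,0,0,0.55,1,0,0,0,0.55,1,0,0,0,0.55,1,0,0,0,0.55]}}

```text
time: 3.0
tool_pos: [0.4502, -0.3289, 0.2197]
eef_rot: [[0.877, -0.48, 0.001], [-0.48, -0.877, -0.0], [0.001, 0.0, -1.0]]
wrist_force: [-1.4, 0.4, -1.0]
opening: 0.0486
gripper_force: 0.6
```

```bash
python3 -c "
from h import *
plan(tp(-.057+.08,0,.052),3)
c=cap('side','s3.png')['color'][220:400,230:470];cv2.imwrite('pics/s3z.png',cv2.resize(c,None,fx=3.3,fy=3.3,interpolation=2))"
```

```text
t 3.0 p [ 0.4502 -0.3289  0.2197] turn 0.1 F [-1.4  0.4 -1. ] open 0.049
[0.72 0.07 0.06] 0.04
[0.72 0.07 0.06] 0.04
[0.72 0.07 0.06] 0.04
```

View pics/s3z.png

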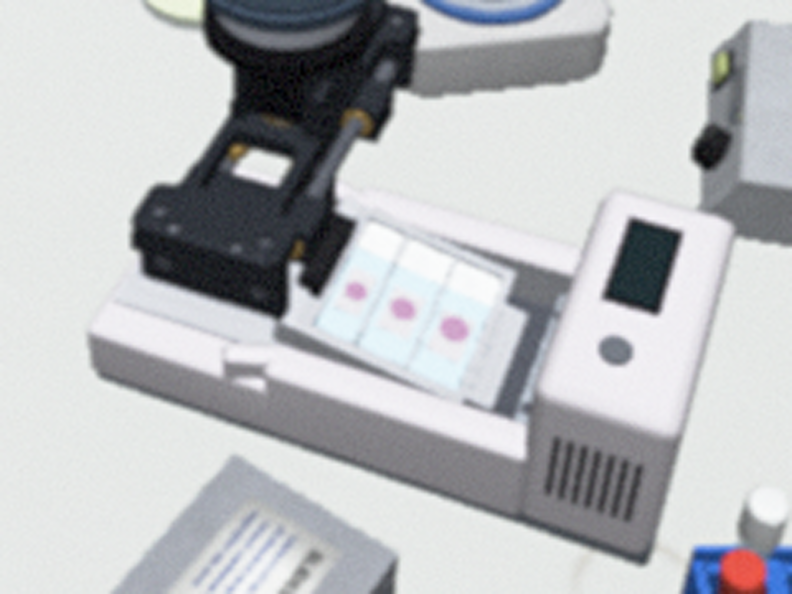

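The tray has tipped tongue-down onto the well floor, with the tongue tip around (510,370), and it sits square. I'll keep pushing.

Request:
{"method": "play_rows", "body": {"increments": [0.6,0,0.1,0,0.55,0.6,0,0,0,0.55,0.5,0,0,0,0.55]}}

```text
time: 3.42
tool_pos: [0.4645, -0.3367, 0.2185]
eef_rot: [[0.877, -0.48, -0.0], [-0.48, -0.877, 0.0], [-0.0, 0.0, -1.0]]
wrist_force: [-0.6, 0.8, -1.8]
opening: 0.0485
gripper_force: 0.7
```

Request:
{"method": "play_rows", "body": {"increments": [0.3,0,0,0,0.55,0.3,0,0,0,0.55]}}

```text
time: 3.68
tool_pos: [0.4697, -0.3396, 0.2188]
eef_rot: [[0.877, -0.48, -0.0], [-0.48, -0.877, 0.0], [-0.0, 0.0, -1.0]]
wrist_force: [-4.6, 2.7, 2.1]
opening: 0.0489
gripper_force: 2.8
```

Request:
{"method": "play_rows", "body": {"increments": [0.2,0,0,0,0.55,0,0,0,0,0.55]}}

```text
time: 3.92
tool_pos: [0.4702, -0.3399, 0.2185]
eef_rot: [[0.877, -0.481, -0.003], [-0.481, -0.877, 0.002], [-0.004, -0.0, -1.0]]
wrist_force: [-4.7, 2.8, 5.0]
opening: 0.0486
gripper_force: 3.5
```

Request:
{"method": "play_rows", "body": {"increments": [0.3,0,0,0,0.55,0,0,0,0,0.55]}}

```text
time: 4.18
tool_pos: [0.4711, -0.3405, 0.2179]
eef_rot: [[0.877, -0.481, -0.008], [-0.481, -0.877, 0.005], [-0.01, -0.0, -1.0]]
wrist_force: [-10.2, 6.2, 8.4]
opening: 0.0487
gripper_force: 6.6
```

```bash
python3 -c "
from h import *
plan(tp(-.057+.08,0,.052),1)
cap('top','t4.png')
c=cap('side','s4.png')['color'][220:400,230:470];cv2.imwrite('pics/s4z.png',cv2.resize(c,None,fx=3.3,fy=3.3,interpolation=2))"
```

```text
t 4.175 p [ 0.4711 -0.3405  0.2179] turn 0.1 F [-10.2   6.2   8.4] open 0.049
[-0.23  0.19 -0.01] 0.08
```

View pics/s4z.png

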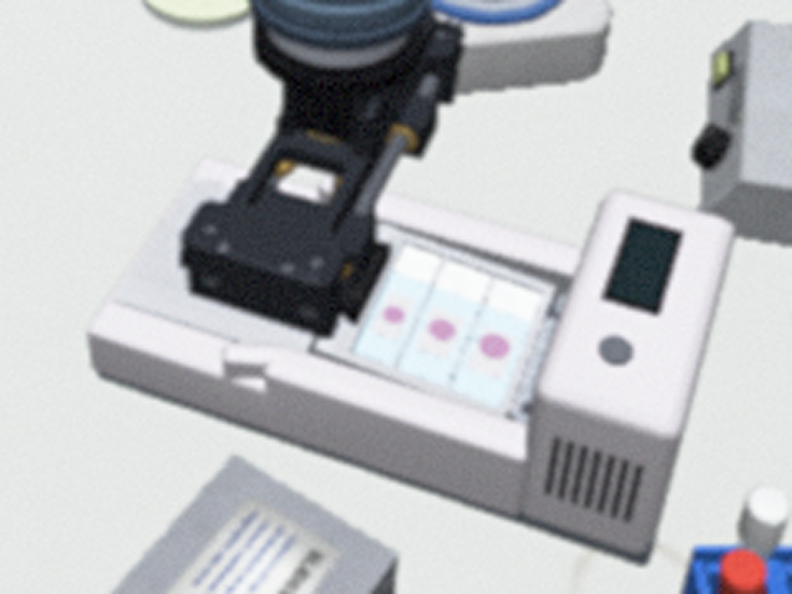

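Pushing met a firm stop at about 12 N, and the tray's tongue end is at the lip near (540,370). I'll back off, raise, close the fingers and look.

Request:
{"method": "play_rows", "body": {"increments": [-1.0,0,-0.1,0,0.55,0,0,-4,0,0.0,-3,0,-3,0,0,-3,0,0,0,0,0,0,0,0,0]}}

```text
time: 4.9
tool_pos: [0.4113, -0.3079, 0.2903]
eef_rot: [[0.877, -0.481, 0.001], [-0.481, -0.877, -0.0], [0.001, 0.0, -1.0]]
wrist_force: [0.5, 0.8, 0.4]
opening: 0.0107
gripper_force: 0.0
```

```bash
python3 -c "
from h import *
plan(tp(.040,0,.085),3)
a=cap('top','t5.png')['color'][140:310,325:450]
c=cap('side','s5.png')['color'][240:390,270:450]
a=cv2.resize(a,None,fx=3,fy=3,interpolation=2)[:450,:375];c=cv2.resize(c,None,fx=2.36,fy=3,interpolation=2)[:450]
o=np.hstack([a,c]);print(o.shape,a.shape);cv2.imwrite('pics/z5.png',o)"
```

```text
t 4.9 p [ 0.4113 -0.3079  0.2903] turn 0.1 F [0.5 0.8 0.4] open 0.011
[2.76 0.06 1.31] 0.02
[2.76 0.06 1.31] 0.02
[2.76 0.06 1.31] 0.02
(450, 800, 3) (450, 375, 3)
```

View pics/z5.png

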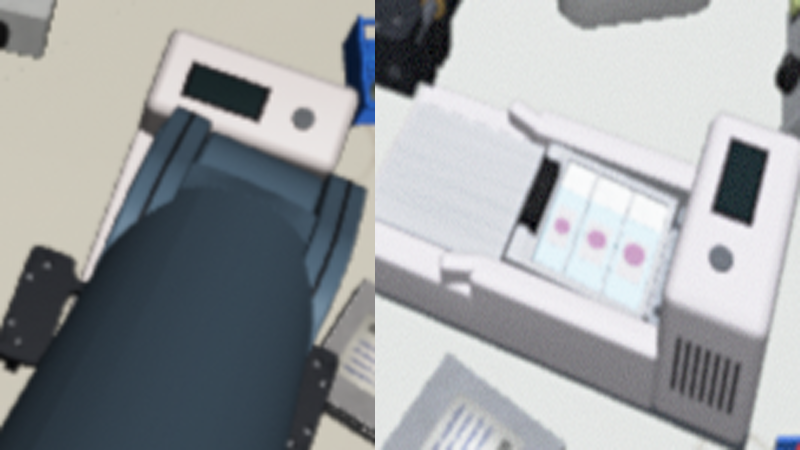

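The side half shows the tray's near face just past the shelf edge, with the thumb rest at about (541,190). I'll check that location, then press there.

```bash
python3 -c "
from h import *
for z in(.06,.072):
  w=ray('side',270+166/2.36,303.3,z)[:2]-tray; print(z,w@ex,w@ey)
plan(tp(.040,0,.085),3)"
```

```text
0.06 0.039884638505184304 0.00327485302673915
0.072 0.043415083858641734 -0.007057095243555728
t 5.0 p [ 0.4131 -0.3086  0.2901] turn 0.1 F [ 0.3 -0.4  0.8] open 0.003
[2.69 0.07 1.31] 0.04
[2.69 0.07 1.31] 0.04
[2.69 0.07 1.31] 0.04
```

Request:
{"method": "play_rows", "body": {"increments": [2.7,0.1,0.8,0,0,2.7,0.1,1.2,0,0,2.7,0,1.6,0,0,0,0,0.6,0,0,0,0,0,0,0]}}

```text
time: 5.62
tool_pos: [0.4822, -0.3487, 0.247]
eef_rot: [[0.877, -0.48, -0.002], [-0.48, -0.877, 0.001], [-0.002, 0.0, -1.0]]
wrist_force: [-0.4, -0.2, 1.4]
opening: 0.0008
gripper_force: 0.0
```

```bash
python3 -c "
from h import *
plan(tp(.041,0,.056),4)"
```

```text
t 5.625 p [ 0.4822 -0.3487  0.247 ] turn 0.1 F [-0.4 -0.2  1.4] open 0.001
[0.05 0.   0.62] 0.03
[0.05 0.   0.62] 0.03
[0.05 0.   0.62] 0.03
[0.05 0.   0.62] 0.03
```

Request:
{"method": "play_rows", "body": {"increments": [0.2,0,0.4,0,0,0,0,0.4,0,0,0,0,0.3,0,0,0,0,0.2,0,0]}}

```text
time: 6.12
tool_pos: [0.4842, -0.3499, 0.2346]
eef_rot: [[0.877, -0.481, -0.0], [-0.481, -0.877, 0.0], [-0.0, 0.0, -1.0]]
wrist_force: [-0.0, 0.1, 0.7]
opening: 0.0002
gripper_force: 0.0
```

Request:
{"method": "play_rows", "body": {"increments": [0,0,0.3,0,0,0,0,0.3,0,0,0,0,0,0,0]}}

```text
time: 6.5
tool_pos: [0.4843, -0.3498, 0.2284]
eef_rot: [[0.877, -0.48, -0.0], [-0.48, -0.877, 0.0], [-0.0, -0.0, -1.0]]
wrist_force: [-0.3, -0.0, 0.1]
opening: 0.0004
gripper_force: 0.0
```

Request:
{"method": "play_rows", "body": {"increments": [0,0,0.2,0,0,0,0,0.2,0,0,0,0,0,0,0]}}

```text
time: 6.88
tool_pos: [0.4843, -0.3498, 0.2245]
eef_rot: [[0.877, -0.48, -0.0], [-0.48, -0.877, 0.0], [-0.0, -0.0, -1.0]]
wrist_force: [0.9, -0.1, -0.2]
opening: 0.0005
gripper_force: 0.0
```

Request:
{"method": "play_rows", "body": {"increments": [0,0,0.2,0,0,0,0,0,0,0]}}

```text
time: 7.12
tool_pos: [0.4845, -0.35, 0.2235]
eef_rot: [[0.877, -0.48, 0.0], [-0.48, -0.877, -0.0], [0.0, -0.0, -1.0]]
wrist_force: [-3.2, 0.5, 6.5]
opening: 0.0005
gripper_force: 3.8
```

Request:
{"method": "play_rows", "body": {"increments": [0,0,0.2,0,0,0,0,0.2,0,0,0,0,0,0,0]}}

```text
time: 7.5
tool_pos: [0.4846, -0.3501, 0.2233]
eef_rot: [[0.877, -0.481, 0.0], [-0.481, -0.877, 0.0], [0.0, -0.0, -1.0]]
wrist_force: [-12.3, 8.6, 44.1]
opening: 0.0007
gripper_force: 22.2
```

Request:
{"method": "play_rows", "body": {"increments": [0,0,0.3,0,0,0,0,0,0,0]}}

```text
time: 7.75
tool_pos: [0.4846, -0.3502, 0.2231]
eef_rot: [[0.877, -0.481, 0.0], [-0.481, -0.877, 0.001], [-0.0, -0.001, -1.0]]
wrist_force: [-20.7, 14.6, 71.6]
opening: 0.0006
gripper_force: 36.1
```

It is bottomed solidly at a tip height of 57 mm, which matches the seated height. I'll retract and verify.

Request:
{"method": "play_rows", "body": {"increments": [0,0,-0.7,0,0,0,0,-1,0,0,0,0,-5,0,0,-5,0,-4,0,0,-5,0,-4,0,0]}}

```text
time: 8.38
tool_pos: [0.3979, -0.3025, 0.3616]
eef_rot: [[0.877, -0.48, -0.0], [-0.48, -0.877, -0.0], [-0.0, 0.0, -1.0]]
wrist_force: [-0.6, -0.7, 1.0]
opening: 0.0004
gripper_force: 0.0
```

Request:
{"method": "play_rows", "body": {"increments": [-2,5,-4,0,0,0,6,-2,0,0,0,6,0,0,0,0,6,0,0,0,0,0,0,0,0]}}

```text
time: 9.0
tool_pos: [0.27, -0.4958, 0.4176]
eef_rot: [[0.873, -0.488, -0.002], [-0.488, -0.873, -0.002], [-0.001, 0.003, -1.0]]
wrist_force: [-0.3, 0.8, -0.5]
opening: 0.0003
gripper_force: 0.0
```

```bash
python3 -c "
from h import *
a=cap('top','t6.png')['color'][140:310,325:450]
c=cap('side','s6.png')['color'][240:390,270:450]
a=cv2.resize(a,None,fx=3,fy=3,interpolation=2)[:450,:375];c=cv2.resize(c,None,fx=2.36,fy=3,interpolation=2)[:450]
cv2.imwrite('pics/z6.png',np.hstack([a,c]))
for z in (.030,.032,.046):  # predicted thumb-top corners for seated / on-catch heights, combined-picture pixels
  P=[np.r_[tray+(x+.080)*ex+y*ey,z+.027] for x in(-.048,-.034) for y in(-.024,.024)]
  q=proj('side',P); print(z,np.c_[(q[:,0]-270)*2.36+375,(q[:,1]-240)*3].round().tolist())"
```

```text
0.03 [[516.0, 225.0], [541.0, 164.0], [535.0, 233.0], [559.0, 171.0]]
0.032 [[516.0, 222.0], [541.0, 161.0], [535.0, 230.0], [560.0, 168.0]]
0.046 [[516.0, 205.0], [542.0, 144.0], [536.0, 212.0], [560.0, 151.0]]
```

View pics/z6.png

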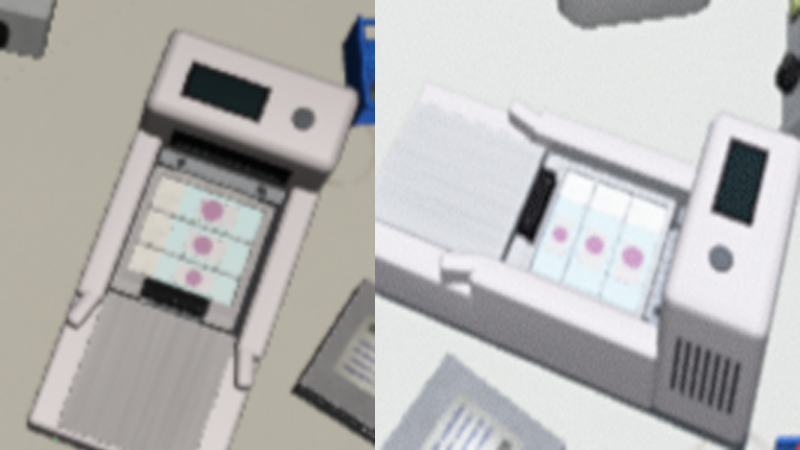

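After release the tray stays flat. The thumb rest is at about (537,203), 11 mm lower than before the press and matching the seated prediction, and the tongue is under the lip at (225,175). I'm handing the job in.

```bash
python3 -c "
from h import *
print(ctrl.close_job())"
```

```text
the job is handed in; nothing more can be done
None
```

I pushed the tray home under the lip and pressed its near end down; it now lies flat at seated height, stayed there after release, and the job is handed in. I never saw the catch itself snap over.

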